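# Disinfect the used applicator heads in the UV box

### The job

Disinfect the used applicator heads: turn the quarter-turn latch to release the UV box, swing its lid fully open and stand every head from the mat neck up on the chamber floor. Then shut the lid, turn the latch fully closed again, and only then start the cycle by setting the dial to the green mark. Do not move the bottle, the jar or the cup.

Things in the scene. Friction and masses are not known exactly. Their poses are not given: they have to be found in the camera images.
- chamber (a point): Centre of the chamber floor (16 mm above the table) of the fixed white UV box. x points to the hinge (away from the robot), y left, z up; the box may be turned a little. Chamber 190 mm (x) by 220 mm (y), 80 mm deep; walls 10 mm thick, rim 96 mm above the table. A steel keeper lip sticks 11 mm into the chamber under the front rim, below the latch.
- lid (a joint): Lid of the box, 214 x 244 x 12 mm, white with an amber window, hinged along the far edge: 0 = shut on the rim, grows as it lifts, stop at 1.65 rad (a little past upright). Stiff friction hinge: it stays where it is left. Lifting takes about 5 N at the handle, lowering 1 to 2 N. It cannot lift while the latch is closed.
- lid_handle (a point): Middle of the round steel bar handle, 12 mm thick, 80 mm long, parallel to the hinge, axis 45 mm above the lid's top face, on the right half of the front edge; it can pivot in fingers that pinch it from above. With the lid shut it lies 192 mm in front of the hinge line and 57 mm above it, so with the lid open it is on the lid's far side.
- lid_hinge (a point): A point on the hinge line of the lid, above the far wall at the middle of the chamber's width; the line runs along this frame's y axis. The frame turns with the lid; its x axis points away from the lid plate.
- latch (a joint): Quarter-turn cam latch on the lid: 0 = closed (wing front to back, tongue under the keeper), pi/2 = released (wing parallel to the hinge); seen from above it turns counter-clockwise to release. The lid lifts only past about 1.35 rad: turn to the stop. Friction 0.06 N m; stays where left. The lid must be fully down before it can be turned back to 0.
- latch_grip (a point): Grip point of the latch's black wing knob (red pointer line), near the left end of the lid's front edge. Wing 44 mm long, 14 mm thick, 38 mm high, on a steel disc 44 mm wide. The point is on the turning axis, 32 mm above the lid's top face, 12 mm below the wing's top. x axis along the wing, z along the turning axis (up when the lid is shut).
- dial (a joint): Programme dial with five click positions every 30 degrees (0, 0.524, 1.047, 1.571, 2.094 rad); clockwise from above is positive. 1.571 (the fourth) is the green mark. About 0.1 N m carries it from one click to the next; let go near a position it is drawn to it. Stops at 0 and 2.094. May start between two clicks.
- dial_grip (a point): Grip point of the dial, a black wing knob (white pointer line): wing 40 mm long, 14 mm thick, 38 mm high. On the turning axis, 32 mm above the deck, 12 mm below the wing's top. x axis along the wing to the pointer end, z up. The deck is mint with a white top, joined to the box's right side, y -213 to -123 mm from the chamber's centre, 210 mm long in x, top 108 mm above the table.
- green_mark (a point): Centre of the green mark on the deck, 36 mm from the dial's axis (the other four marks are thinner and dark). The dial is set when its pointer points to it.
- head_a_mid (a point): Used applicator head, white, with a steel band: 48 mm wide, 18 mm high disc (drum) with a neck 24 mm across on top, 54 mm high in all (neck from 18 to 54 mm), about 90 g. The point is on its axis, half-way up (27 mm above its underside); z axis up along the neck. Starts neck up on the blue-green mat (3 mm thick) to the robot's right. May be absent (then None).
- head_b_mid (a point): Used applicator head, light grey, with a black band: 48 mm wide, 18 mm high disc (drum) with a neck 24 mm across on top, 54 mm high in all (neck from 18 to 54 mm), about 90 g. The point is on its axis, half-way up (27 mm above its underside); z axis up along the neck. Starts neck up on the blue-green mat (3 mm thick) to the robot's right. May be absent (then None).
- head_c_mid (a point): Used applicator head, mint green, with a steel band: 48 mm wide, 18 mm high disc (drum) with a neck 24 mm across on top, 54 mm high in all (neck from 18 to 54 mm), about 90 g. The point is on its axis, half-way up (27 mm above its underside); z axis up along the neck. Starts neck up on the blue-green mat (3 mm thick) to the robot's right. May be absent (then None).
- head_d_mid (a point): Used applicator head, pale lilac, with a dark steel band: 40 mm wide, 18 mm high disc (drum) with a neck 24 mm across on top, 54 mm high in all (neck from 18 to 54 mm), about 90 g. The point is on its axis, half-way up (27 mm above its underside); z axis up along the neck. Starts neck up on the blue-green mat (3 mm thick) to the robot's right. May be absent (then None).
- head_e_mid (a point): Used applicator head, white, with a brass band: 40 mm wide, 18 mm high disc (drum) with a neck 24 mm across on top, 54 mm high in all (neck from 18 to 54 mm), about 90 g. The point is on its axis, half-way up (27 mm above its underside); z axis up along the neck. Starts neck up on the blue-green mat (3 mm thick) to the robot's right. May be absent (then None).
- gel_bottle: Pump bottle of gel, 56 mm wide, 164 mm high, to the left of the box, not to be disturbed. Origin at the centre of its underside.
- cream_jar: White cream jar with a metal cap, 56 mm wide, 50 mm high, behind the mat, not to be disturbed. A fixed clear stand with two clean handpieces, 160 mm high, stands farther right behind the mat; leave it be. Origin at the centre of its underside.
- steel_cup: Open steel cup, 72 mm wide, 80 mm high, standing to the left of the box, not to be disturbed. Origin at the centre of its underside.
There are look-alikes about, which are no part of the job. What is shaped like the part that bears head_c_mid but orange is not meant.

How it is judged:
By the outcome, as a careful person would: the job done as asked, in the order asked, and still so for the second after the job is handed in, with the robot touching nothing.
Of head_a, head_b, head_c, head_d, head_e only 2 to 4 are there at a start; the rules pass over those that are not, and their reading is None.
At some moment in a run one of head_a, head_b, head_c, head_d, head_e may be knocked a few centimetres aside while the robot is not near it.
It also fails if it takes over 210 s, if anything falls off the work surface, if the arm or the gripper's body presses on something with over 40 N, if the wrist force passes 120 N, or if a joint passes its speed limit or range.

### The arm

A 6-joint arm with a two-finger parallel gripper is mounted at the origin on the work surface. World frame = base frame: x ahead of the robot, y to its left, z up, the work surface at z = 0. Lengths are in mm, angles in rad, forces in N, time in s.
With the tool pointing down it reaches from about 250 to 725 mm from the base axis. Payload 9.7 kg.
Tool frame: the origin (TCP) lies at the very end of the fingers, on their centre line; the grasp point (between the pads) lies 19 mm behind it (bot.pinch_z is the distance from the TCP to the grasp point, in mm); x points along the fingers, y is the direction in which the jaws open and shut, and the axes are right-handed (so a half turn about x gives the same grasp; the last joint's range is limited). The gripper opens to 85 mm and grips with 20 to 120 N. Pads are 22 mm wide; open, the fingers measure 114 mm over their backs; the gripper's body (76 mm by 85 mm) begins 54 mm behind the grasp point. The pads swing forward as they close: fully open they stand 13 mm farther back than shut.
Start: joints at [1.251, 0.087, 0.176, 1.66, 0, 1.571], TCP at [172.904, 522.112, 231.284] pointing down, gripper open.
Joint ranges: [-3.13, 3.13], [-0.85, 1.81], [-1.15, 1.24], [-2.2, 2.28], [-1.44, 1.52], [-3.14, 3.14]. Speed limits (rad/s): [2.22, 2.22, 2.57, 3.14, 3.14, 3.14].

### API

Orientations are given as a unit quaternion [w, x, y, z].
In Python, from workcell import bot gives the robot as it stands. The module is installed in compiled form; this text tells all that it offers. Calls block until the motion is done:
- bot.move_to(position, orientation): joint-space move of the TCP to a pose.
- bot.move_straight(position, orientation=None, speed=150, contact_N=None): straight line of the TCP; orientation=None keeps the orientation; speed is the mean speed in mm/s. With contact_N (N) it stops when the force on the tool has changed by that much, and returns True; else False.
- bot.goto_joints(angles): joint-space move.
- bot.command_gripper(opening, grip_force=None): opening from 0.0 (shut) to 1.0 (fully open); grip_force is the grip in N (None keeps the last); returns when the fingers have stopped.
- bot.hold(seconds).
- bot.solve_ik(position, orientation): joint angles nearest the present ones, or None.
- bot.sense(): the state.
- bot.capture(name): name is "scene" or "top" or "wrist"; returns a dict with "image" (400x640x3 uint8, red, green, blue), "fovy" (degrees; the focal length in pixels is half the picture's height over the tangent of half this angle, whatever the lens; pixels are square), "cx", "cy" (the principal point, pixels), "eye" and "attitude" of the camera in the world; the wrist camera has in their place "tool_from_camera" (4x4, takes a point from camera to tool coordinates, whose origin is the TCP and whose axes are the tool frame's). Camera axes: x right, y up, looking along -z (the intrinsics and any distortion apply to the point x, -y, -z); pixel columns grow to the right and rows downward; lengths in mm; the calibration is good to about 2 mm. A picture is of the moment at which its call begins: read the wrist's pose just before it. There is no depth.
A pose or a line that the arm cannot do raises bot.PlanningError and nothing moves.
- bot.hand_in(): hands the job in, once; it reports no verdict.
The state is a dict: "clock": time; "qpos": joint angles; "joint_velocities": joint speeds; "effort": joint torques, N m; "tool_pos": TCP position; "orientation": TCP orientation; "force": force on the tool from outside, world axes, zero at the start; "ft_torque": the same for the moment, N m; "finger_gap": opening from 0.0 (shut) to 1.0 (fully open).
Only numpy, scipy, OpenCV 4.12 (cv2) and the standard library are available. Lean on these libraries where they do the work, as an engineer would, in place of code of your own. Each camera call takes 0.05 s, during which the arm holds its last target.

## Working session

There is one attempt and no reset: what is moved stays moved. The work goes in short steps, each a Python script; the robot and the scene stay as the last script left them, time stands still between calls to the robot, and variables do not carry over. Pictures are saved under pics/ and viewed, and the job is handed in when it is done.

```bash
ls; mkdir -p pics; cat > h.py <<'E'
import numpy as np, cv2
from workcell import bot
def save(n,im): cv2.imwrite(f'pics/{n}.png',cv2.cvtColor(im,cv2.COLOR_RGB2BGR))
E
python3 - <<'E'
from h import *
for n in("scene","top","wrist"):
    c=bot.capture(n); save(n+'0',c["image"]); print({k:v for k,v in c.items() if k!="image"})
print(bot.sense())
E
```

```text
pics
{'fovy': 53.754412537136574, 'cx': 317.3385681677152, 'cy': 203.94363202868624, 'eye': array([ 976.2638621 , -533.73424835,  810.92790357]), 'attitude': array([0.88309096, 0.35018754, 0.10952069, 0.2924453 ])}
{'fovy': 50.746230073444, 'cx': 320.52332353872356, 'cy': 189.9719568520291, 'eye': array([ 431.94828897,   14.86466711, 1135.43315577]), 'attitude': array([ 0.70762082,  0.05001523, -0.04114154, -0.70361824])}
{'fovy': 60.72539000141903, 'cx': 320.89491069820855, 'cy': 194.42414418828034, 'tool_from_camera': array([[ 1.23644152e-05,  2.91415492e-01, -9.56596577e-01,
        -1.42155813e+02],
       [ 9.99999888e-01, -4.56692016e-04, -1.26200237e-04,
         1.19481781e+00],
       [-4.73646723e-04, -9.56596468e-01, -2.91415465e-01,
        -7.44540436e+01],
       [ 0.00000000e+00,  0.00000000e+00,  0.00000000e+00,
         1.00000000e+00]])}
{'clock': 0.15, 'qpos': array([1.25096548e+00, 8.73293231e-02, 1.75349822e-01, 1.65975733e+00,
       1.40004088e-05, 1.57081404e+00]), 'joint_velocities': array([ 0.00147158, -0.0011976 ,  0.0018408 , -0.00217263,  0.00067863,
        0.00066909]), 'effort': array([-9.38027392e-05, -5.20760107e+01,  4.65044188e+01,  1.38792713e-02,
       -2.05130419e-05,  1.53059807e-05]), 'tool_pos': array([172.87385656, 521.97216229, 230.7656177 ]), 'orientation': array([ 0.69802573,  0.11227463,  0.69814139, -0.1129296 ]), 'force': array([0.20904494, 0.10091879, 0.10261832]), 'ft_torque': array([0.01365013, 0.01526486, 0.05256575]), 'finger_gap': 0.9989614764397761}
```

View pics/scene0.png

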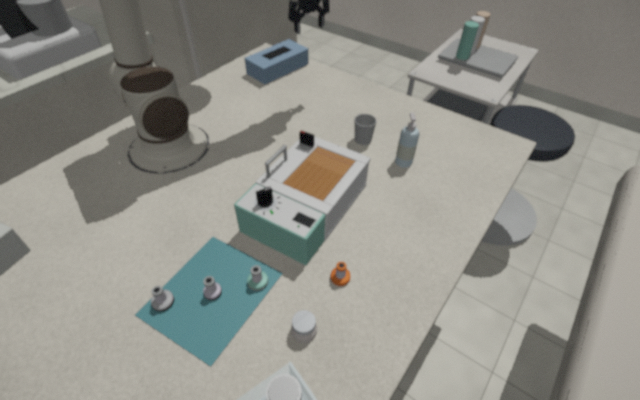

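View pics/top0.png

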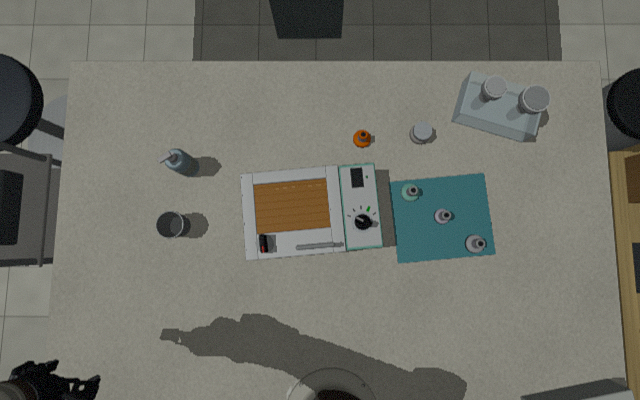

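View pics/wrist0.png

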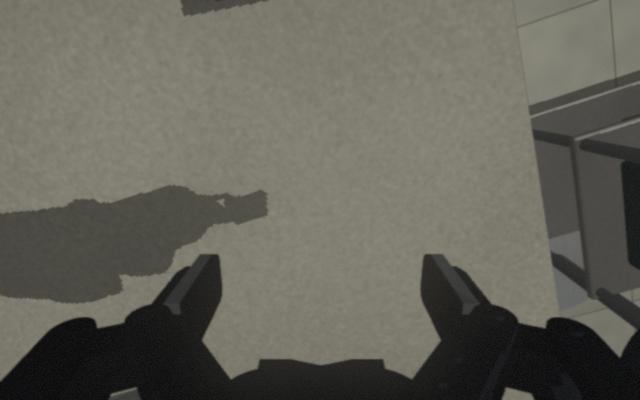

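```bash
cat >> h.py <<'E'
from scipy.spatial.transform import Rotation as R
def rot(q): return R.from_quat([q[1],q[2],q[3],q[0]]).as_matrix()
def quat(M):
    q=R.from_matrix(M).as_quat(); return np.array([q[3],q[0],q[1],q[2]])
def cam(name):
    s=bot.sense() if name=='wrist' else None
    c=bot.capture(name)
    if name=='wrist':
        T=np.array(c["tool_from_camera"]); Rt=rot(s['orientation'])
        c['R']=Rt@T[:3,:3]; c['t']=Rt@T[:3,3]+np.array(s['tool_pos'])
    else: c['R']=rot(c['attitude']); c['t']=np.array(c['eye'])
    c['f']=200/np.tan(np.radians(c['fovy']/2))
    return c
def ray(c,u,v):
    d=np.array([(u-c['cx'])/c['f'],-(v-c['cy'])/c['f'],-1.]); return c['R']@d
def onz(c,u,v,z):
    d=ray(c,u,v); return c['t']+d*(z-c['t'][2])/d[2]
def proj(c,P):
    p=c['R'].T@(np.array(P)-c['t']); return c['cx']+c['f']*p[0]/-p[2], c['cy']-c['f']*p[1]/-p[2]
def down(yaw):
    # tool x down; tool y (jaw axis) at angle yaw from world x
    x=np.array([0,0,-1.]); y=np.array([np.cos(yaw),np.sin(yaw),0]); return quat(np.stack([x,y,np.cross(x,y)],1))
def crop(n,im,x0,y0,x1,y1,k):
    save(n,cv2.resize(im[y0:y1,x0:x1],None,fx=k,fy=k,interpolation=cv2.INTER_CUBIC))
E
python3 - <<'E'
from h import *
c=cam('top'); crop('topc1',c['image'],230,110,510,280,2.8)
for n,u,v,z in [('mint',414,189,57),('mid',446,214,57),('wh',479,242,57),('orange',362,139,54),('latch',264,241,140),('dial',363,222,140),('hL',298,246,153),('hR',343,243,153),('boxFL',246,260,108),('boxBL',241,174,108),('deckBR',374,164,108),('deckFR',383,246,108),('jar',423,133,50),('cup',173,224,80),('gel',178,158,120),('matFL',398,263,3),('matBR',486,174,3)]:
    print(n,onz(c,u,v,z).round(0))
s=bot.sense(); print(rot(s['orientation']).round(3))
E
```

```text
mint [ 576. -212.   57.]
mid [ 512. -292.   57.]
wh [ 441. -372.   57.]
orange [708. -79.  54.]
latch [440. 160. 140.]
dial [486. -73. 140.]
hL [429.  79. 153.]
hR [436. -25. 153.]
boxFL [394. 207. 108.]
boxBL [604. 225. 108.]
deckBR [ 631. -104.  108.]
deckFR [ 430. -123.  108.]
jar [ 725. -240.   50.]
cup [481. 398.  80.]
gel [641. 380. 120.]
matFL [ 385. -176.    3.]
matBR [ 625. -418.    3.]
[[-0.     0.314  0.949]
 [-0.001  0.949 -0.314]
 [-1.    -0.001  0.   ]]
```

View pics/topc1.png

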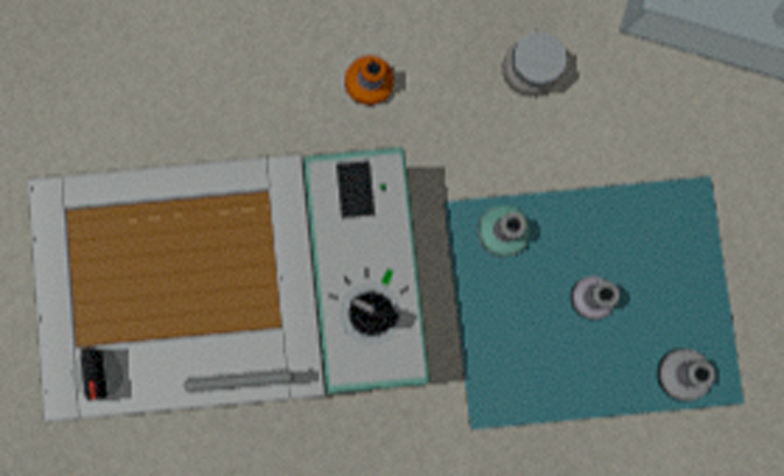

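```bash
python3 - <<'E'
from h import *
print(bot.solve_ik([420,45,270],down(np.pi/2+.09)))
bot.move_to([420,45,270],down(np.pi/2+.09)); c=cam('wrist'); save('w1',c['image']); np.save('w1.npy',c,allow_pickle=True)
bot.move_to([420,-270,270],down(np.pi/2+.09)); c=cam('wrist'); save('w2',c['image']); np.save('w2.npy',c,allow_pickle=True)
s=bot.sense();print(s['clock'],s['qpos'])
E
```

```text
[ 0.10673567 -0.19607037 -0.01834781  1.74851889  0.          0.01673567]
3.4417 [-5.69177104e-01 -1.70086883e-02  1.45248416e-01  1.73284458e+00
  2.47348104e-04 -6.60606130e-01]
```

View pics/w1.png

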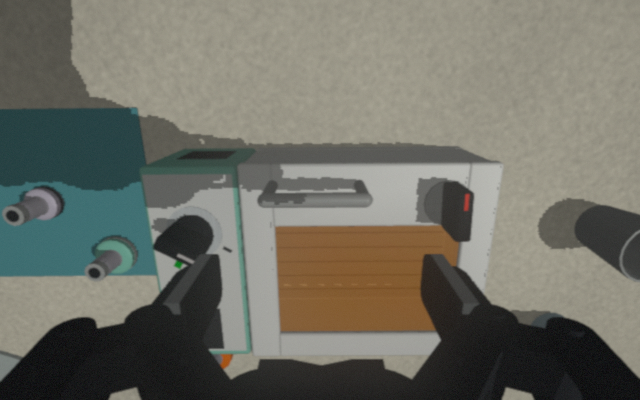

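View pics/w2.png

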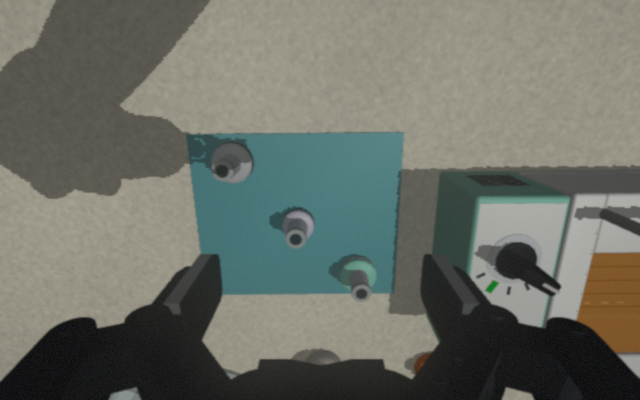

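```bash
python3 - <<'E'
from h import *
c=np.load('w1.npy',allow_pickle=True).item()
crop('w1a',c['image'],390,130,520,270,5);crop('w1b',c['image'],130,130,390,290,3)
c=np.load('w2.npy',allow_pickle=True).item()
crop('w2a',c['image'],180,120,420,310,3.3);crop('w2b',c['image'],430,160,600,320,4)
E
```

```text
(no output)
```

View pics/w1a.png

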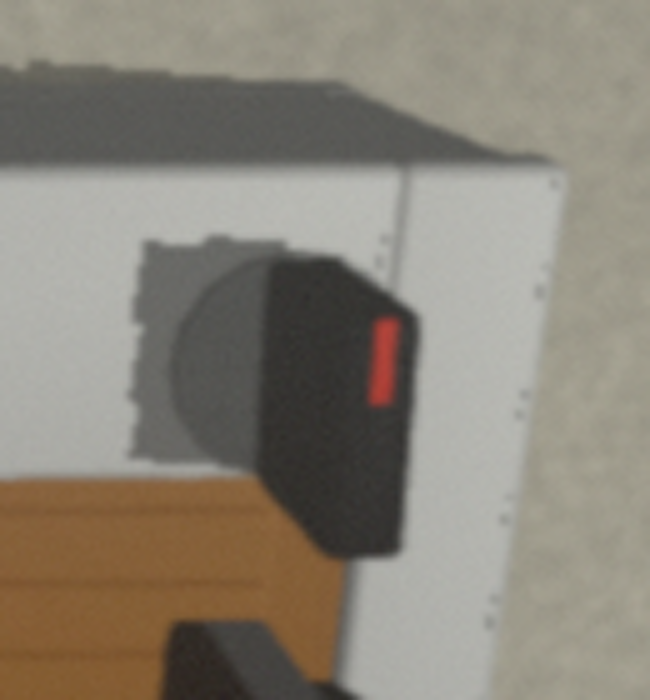

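View pics/w1b.png

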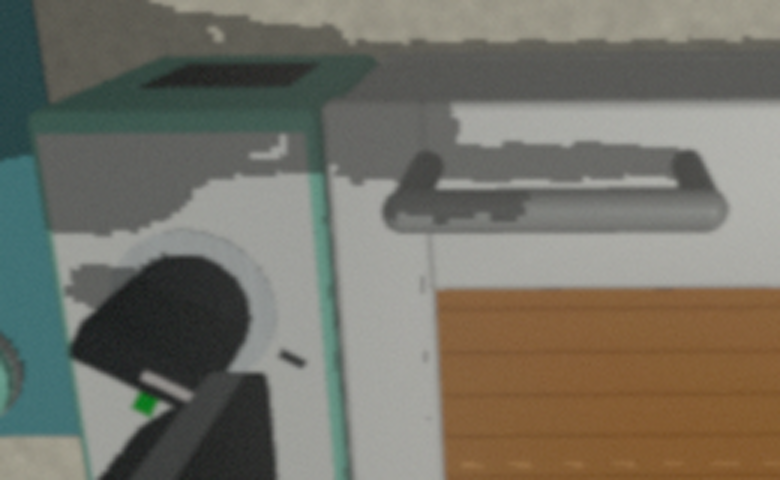

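View pics/w2a.png

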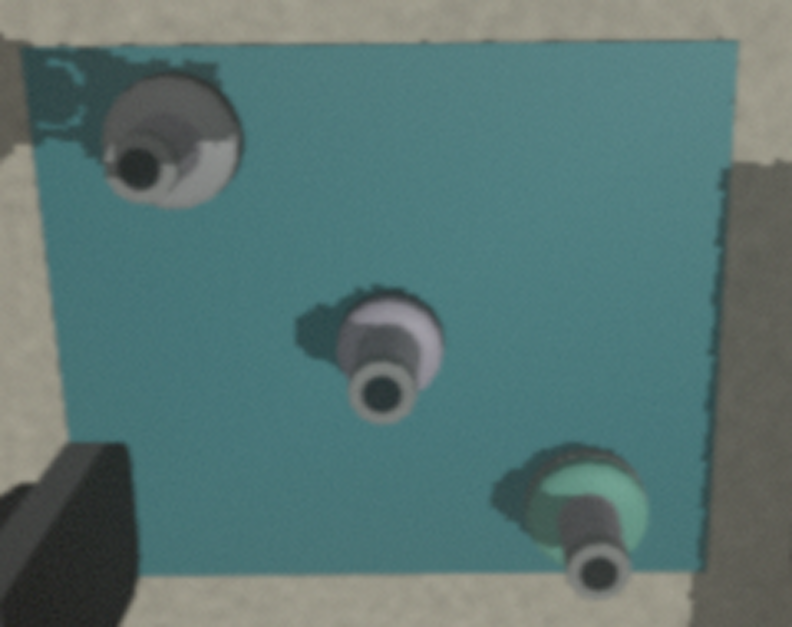

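View pics/w2b.png

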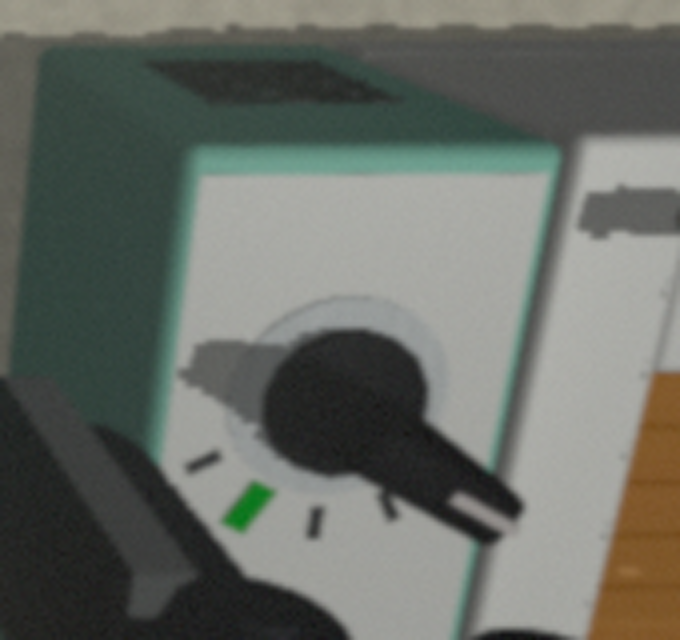

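```bash
python3 - <<'E'
from h import *
c=np.load('w1.npy',allow_pickle=True).item()
p=lambda x,y,k,x0,y0,z:onz(c,x0+x/k,y0+y/k,z).round(1)
print('eye',c['t'])
a=[p(x,y,5,390,130,152) for x,y in [(350,318),(417,318),(400,555),(330,555)]]
print('latch top',a,np.mean(a,0))
print('disc left/top/right edge', p(172,370,5,390,130,112),p(270,255,5,390,130,112))
print('lid FL',p(567,165,5,390,130,108),'lid F at x130 crop',p(325,102,3,130,130,108))
b=[p(388,210,3,130,130,153),p(726,210,3,130,130,153)]
print('handle',b,np.mean(b,0))
d1=b[0]-b[1];print(np.arctan2(-d1[0],d1[1]) , np.linalg.norm(d1))
print('lid back L/R',onz(c,247,354,108),onz(c,487,354,108))
c=np.load('w2.npy',allow_pickle=True).item()
for n,x,y in [('white',138,168),('lilac',382,394),('mint',598,572)]: print(n,p(x,y,3.3,180,120,57))
print('green',p(248,506,4,430,160,108),'ptr',p(486,514,4,430,160,146), p(455,495,4,430,160,146),p(515,528,4,430,160,146))
print('disc edges',p(228,400,4,430,160,110),p(448,390,4,430,160,110),p(355,296,4,430,160,110))
print('deck front R/L',p(190,150,4,430,160,108),p(560,150,4,430,160,108))
t=bot.capture
c=cam('top'); print('top: green',onz(c,369,209.5,108), 'dial hub', onz(c,363,222,146))
E
```

```text
eye [346.2868562   39.87990501 412.09161898]
latch top [array([414.4, 157.3, 152. ]), array([413.5, 168. , 152. ]), array([454.2, 174.2, 152. ]), array([455.3, 162.6, 152. ])] [434.35  165.525 152.   ]
disc left/top/right edge [437.8 144.6 112. ] [414.5 158.4 112. ]
lid FL [393.9 210.3 108. ] lid F at x130 crop [416.6 -28.8 108. ]
handle [array([434. ,  -1.3, 153. ]), array([425.8,  88.1, 153. ])] [429.9  43.4 153. ]
-3.050125989637909 89.77527499261697
lid back L/R [626.14856644 -15.06731177 108.        ] [602.53165382 244.44630554 108.        ]
white [ 437.9 -372.3   57. ]
lilac [ 510.  -288.3   57. ]
mint [ 572.9 -205.6   57. ]
green [520.4 -84.3 108. ] ptr [495.9 -54.9 146. ] [491.8 -63.1 146. ] [498.8 -47.4 146. ]
disc edges [490.5 -97.5 110. ] [483.  -44.4 110. ] [460.5 -73.6 110. ]
deck front R/L [ 428.6 -120.2  108. ] [420.7 -34.1 108. ]
top: green [517.75502974 -90.32791204 108.        ] dial hub [485.18248982 -72.17149955 146.        ]
```

```bash
python3 - <<'E'
from h import *
B=.1; P=np.array([435,165.5])
bot.command_gripper(.5,40)
q=down(np.pi/2+B)
bot.move_to([*P,200],q)
print(bot.move_straight([*P,121],q,speed=80,contact_N=8))
bot.command_gripper(0,50); s=bot.sense(); print(s['tool_pos'],s['finger_gap'],s['force'])
for k in np.linspace(0,1,7)[1:]:
    bot.move_straight([*P,121],down(np.pi/2+B+k*1.62),speed=60)
    s=bot.sense(); print(s['tool_pos'].round(1),s['force'].round(1),s['ft_torque'].round(2))
bot.command_gripper(.5); bot.move_straight([*P,220],speed=150)
bot.move_to([420,20,270],down(np.pi/2+.09)); c=cam('wrist'); save('w3',c['image']); np.save('w3.npy',c,allow_pickle=True)
print(bot.sense()['clock'])
E
```

```text
False
[435.13668236 164.68877978 121.63913154] 0.1530040198813647 [-1.36384193 -7.15842005  4.06117808]
[435.1 164.8 121.6] [-2.2 -4.8  3.1] [-0.96  0.32  0.11]
[435.  164.9 121.6] [-3.4 -5.4  4.9] [-1.01  0.56  0.08]
[434.9 165.1 121.6] [-2.6 -3.8  5.6] [-0.82  0.67  0.03]
[434.7 165.1 121.6] [-4.3 -5.2  6.9] [-0.8   0.88  0.09]
[434.5 165.1 121.6] [-4.7 -4.   6.7] [-0.79  1.15  0.1 ]
[434.5 165.2 121.6] [-5.4 -3.3  7.7] [-0.58  1.25 -0.92]
12.05
```

View pics/w3.png

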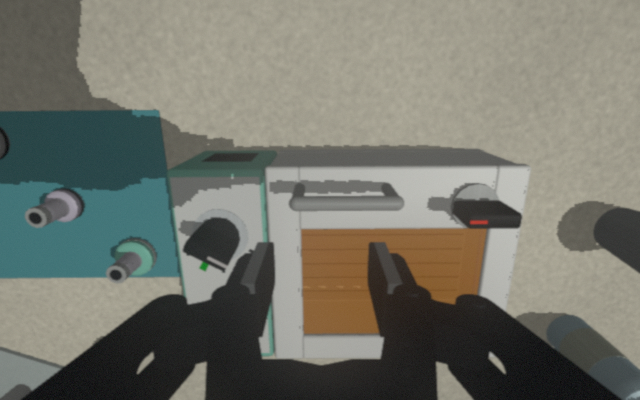

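```bash
python3 - <<'E'
from h import *
c=np.load('w3.npy',allow_pickle=True).item()
b=[onz(c,u,202.5,153) for u in(292,403)];print(b,np.mean(b,0))
d=b[1]-b[0];print('yaw',np.arctan2(-d[0],d[1]))
im=c['image'];hs=cv2.cvtColor(im,cv2.COLOR_RGB2HSV)
m=((hs[...,0]>8)&(hs[...,0]<22)&(hs[...,1]>120)).astype('uint8')
m=cv2.morphologyEx(m,cv2.MORPH_OPEN,np.ones((5,5)))
k=max(cv2.findContours(m,0,2)[0],key=cv2.contourArea); print(cv2.minAreaRect(k))
# front edge of amber window: topmost pixels per column
col=np.arange(315,450,5); row=[np.where(m[:,x])[0].min() for x in col]
P=np.array([onz(c,x,r,108) for x,r in zip(col,row)]); f=np.polyfit(P[:,1],P[:,0],1);print('window yaw',np.arctan(-f[0]))
col=np.arange(300,480,8); g=cv2.cvtColor(im,cv2.COLOR_RGB2GRAY).astype(int)
row=[145+np.argmax(np.diff(cv2.GaussianBlur(g[145:185].astype('float32'),(3,5),0)[:,x])) for x in col];print(row)
P=np.array([onz(c,x,r,108) for x,r in zip(col,row)]); f=np.polyfit(P[:,1],P[:,0],1);print('front yaw',np.arctan(-f[0]),P[0],P[-1])
# IK arc
B=.095;ex=np.array([np.cos(B),np.sin(B),0]);ez=np.array([0,0,1.]);ey=np.cross(ez,ex)
H=np.array([430,43,153.]);hg=H+192*ex-57*ez;print(hg)
for base in (0,np.pi):
  for th in np.linspace(0,1.65,6):
    a0=np.arctan2(57,-192)-th;pt=hg+200.3*(np.cos(a0)*ex+np.sin(a0)*ez)
    r=[]
    for tilt in(0,.3,.6):
        x=-np.cos(tilt)*ez+np.sin(tilt)*ex
        sgn=1 if base==0 else -1
        y=sgn*(np.cos(tilt)*ex+np.sin(tilt)*ez); Q=quat(np.stack([x,y,np.cross(x,y)],1))
        j=bot.solve_ik(pt+19*x,Q); r.append(None if j is None else np.round(j,2))
    print(base,round(th,2),pt.round(),r)
E
```

```text
[array([433.31233312,  -0.52404564, 153.        ]), array([425.1734715 ,  87.62449808, 153.        ])] [429.24290231  43.55022622 153.        ]
yaw 0.09207016695337313
((394.22308349609375, 280.5485534667969), (102.62663269042969, 182.41372680664062), 89.51853942871094)
window yaw 0.09928074674237353
[np.int64(166), np.int64(166), np.int64(166), np.int64(166), np.int64(166), np.int64(166), np.int64(166), np.int64(166), np.int64(166), np.int64(166), np.int64(166), np.int64(166), np.int64(166), np.int64(166), np.int64(166), np.int64(166), np.int64(166), np.int64(166), np.int64(166), np.int64(166), np.int64(166), np.int64(166), np.int64(166)]
front yaw 0.09210002565170228 [413.0262126    1.73032678 108.        ] [398.35022937 160.62782678 108.        ]
[621.13425141  61.21257638  96.        ]
0 0.0 [430.  43. 153.] [array([ 0.1 , -0.21, -0.29,  1.49,  0.  ,  1.58]), array([ 0.1 , -0.52, -0.55,  1.24, -0.  ,  1.58]), None]
0 0.33 [459.  46. 212.] [array([ 0.1 , -0.14, -0.12,  1.59,  0.  ,  1.58]), array([ 0.1 , -0.43, -0.38,  1.32, -0.  ,  1.58]), array([ 0.1 , -0.74, -0.66,  1.06, -0.  
[... 1122 characters left out ...]
  0.  , -1.57]), array([ 0.1 , -0.3 , -0.2 ,  1.38, -0.  , -1.57]), array([ 0.1 , -0.6 , -0.49,  1.08, -0.  , -1.57])]
3.141592653589793 0.99 [564.  56. 288.] [array([ 0.1 ,  0.15,  0.31,  1.74,  0.  , -1.57]), array([ 0.1 , -0.15, -0.02,  1.4 , -0.  , -1.57]), array([ 0.1 , -0.44, -0.34,  1.07, -0.  , -1.57])]
3.141592653589793 1.32 [629.  62. 296.] [array([ 0.1 ,  0.32,  0.54,  1.79,  0.  , -1.57]), array([ 0.1 ,  0.  ,  0.14,  1.41, -0.  , -1.57]), array([ 0.1 , -0.28, -0.21,  1.04, -0.  , -1.57])]
3.141592653589793 1.65 [693.  68. 283.] [array([ 0.1 ,  0.5 ,  0.76,  1.83,  0.  , -1.57]), array([ 0.1 ,  0.15,  0.28,  1.39, -0.  , -1.57]), array([ 0.1 , -0.13, -0.11,  0.99, -0.  , -1.57])]
```

```bash
cat >> h.py <<'E'
B=.094;ex=np.array([np.cos(B),np.sin(B),0]);ez=np.array([0,0,1.]);ey=np.cross(ez,ex)
H=np.array([429.5,43.3,153.]);hg=H+192*ex-57*ez
def hpt(th):
    a0=np.arctan2(57,-192)-th; return hg+200.3*(np.cos(a0)*ex+np.sin(a0)*ez)
tcpo=np.array([0,0,-19.])
E
python3 - <<'E'
from h import *
q=down(B)
bot.command_gripper(.45,30)
bot.move_to(H+tcpo+[0,0,70],q)
print(bot.move_straight(H+tcpo,q,speed=80,contact_N=8))
bot.command_gripper(0,30); s=bot.sense(); print(s['tool_pos'],s['finger_gap'],s['force'])
for th in np.arange(.06,1.66,.1):
    bot.move_straight(hpt(th)+tcpo,q,speed=90)
    s=bot.sense(); print(round(th,2),(s['tool_pos']-hpt(th)-tcpo).round(1),s['force'].round(1),round(s['finger_gap'],3))
    if np.linalg.norm(s['force'])>35: print('STOP');break
print(bot.sense()['clock'])
c=cam('scene');save('s1',c['image'])
E
```

```text
False
[429.27793124  43.27015979 134.48892394] 0.12410671554835467 [-5.2322281  -0.39255864  4.95178918]
0.06 [-0.4 -0.   0.2] [-6.2 -0.2  1.2] 0.126
0.16 [-0.7 -0.   0.2] [-7.9 -0.7  3.4] 0.126
0.26 [-1.  -0.   0.4] [-10.5  -0.3   6.3] 0.128
0.36 [-1.3 -0.   0.8] [-12.5  -0.5   8.8] 0.125
0.46 [-1.4 -0.   1.5] [-15.6   0.   13.4] 0.127
0.56 [-1.5  0.1  2.1] [-15.5  -0.6  17.8] 0.127
0.66 [-1.   0.1  2.9] [-14.    0.3  20.7] 0.126
0.76 [-0.2  0.3  2.7] [-9.3 -0.1 18. ] 0.129
0.86 [0.3 0.3 2.5] [-6.1  1.2 15.8] 0.129
0.96 [0.7 0.5 2. ] [-3.6  1.6 11.8] 0.127
1.06 [0.9 0.6 1.4] [-0.5  2.2  7.6] 0.126
1.16 [1.  0.5 1.4] [0.8 1.6 7.2] 0.127
1.26 [1.3 0.6 1.2] [2.3 2.8 5.8] 0.127
1.36 [1.5 0.6 0.9] [1.9 3.1 5.8] 0.122
1.46 [1.4 0.6 0.5] [3.  2.9 4. ] 0.126
1.56 [1.4 0.6 0.2] [3.6 3.5 4.8] 0.126
21.0
```

View pics/s1.png

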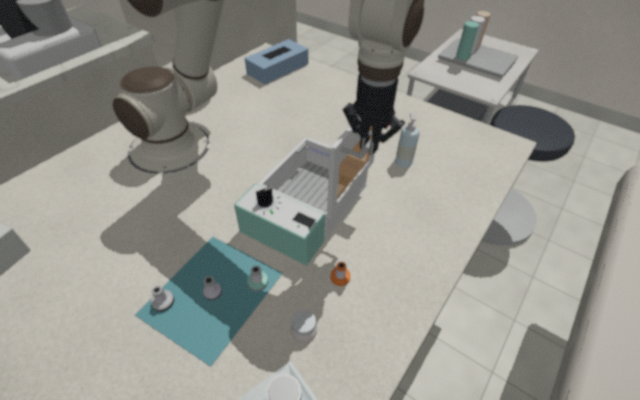

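```bash
python3 - <<'E'
from h import *
q=down(B)
for th in (1.61,1.65,1.68,1.7):
    bot.move_straight(hpt(th)+tcpo,q,speed=60)
    s=bot.sense(); print(round(th,2),s['tool_pos'].round(1),(s['tool_pos']-hpt(th)-tcpo).round(1),s['force'].round(1),s['ft_torque'].round(2))
    if s['force'][0]<-10: break
g=bot.sense()['tool_pos']
bot.command_gripper(.35); 
bot.move_straight(g+[0,0,70],q,speed=120)
print(g,bot.sense()['clock'])
# park looking at chamber from robot side, then mat
bot.move_to([420,-270,270],down(np.pi/2+.09)); c=cam('wrist'); save('w4',c['image']); np.save('w4.npy',c,allow_pickle=True)
c=cam('top');crop('t2',c['image'],230,110,510,280,2.8);c=cam('scene');save('s2',c['image'])
E
```

```text
1.61 [685.8  67.9 266.5] [ 0.9  0.5 -0.1] [3.7 4.7 3.3] [ 0.82 -0.59  0.01]
1.65 [692.   68.5 264.1] [-0.3  0.4  0.2] [-4.4  3.5  4.7] [ 0.73  0.82 -0.  ]
1.68 [692.3  68.5 263.9] [-5.6 -0.1  2.2] [-37.2   0.   19.6] [0.09 7.2  0.08]
[692.31170887  68.5487171  263.85004927] 22.975
```

View pics/w4.png

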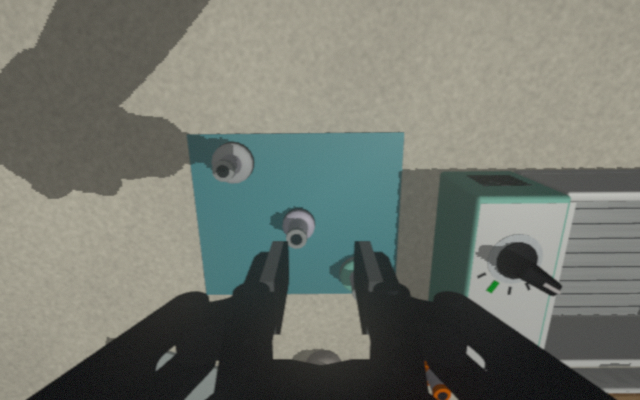

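View pics/t2.png

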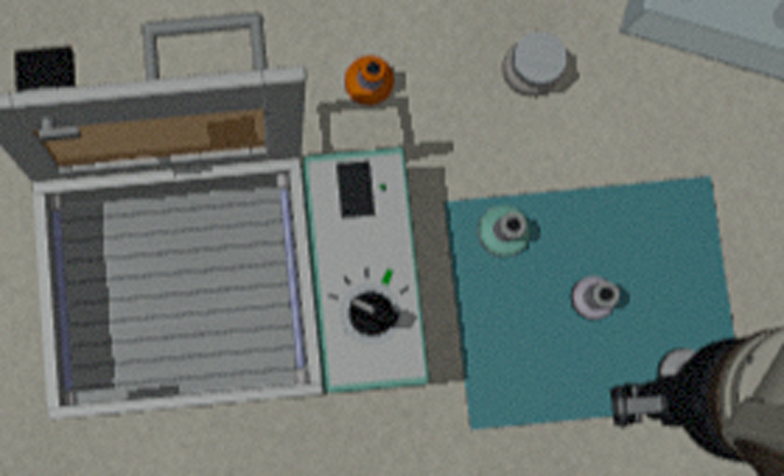

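View pics/s2.png

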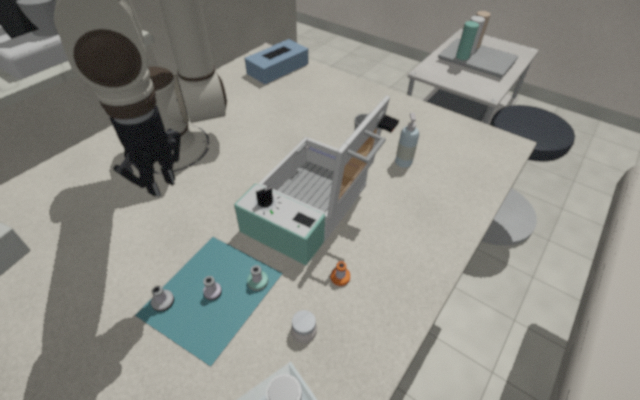

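```bash
cat >> h.py <<'E'
def pick(x,y):
    q=down(B); bot.command_gripper(.55,30)
    bot.move_to([x,y,150],q)
    if bot.move_straight([x,y,27],q,speed=120,contact_N=10): print('CONTACT on descent',bot.sense()['tool_pos'])
    bot.command_gripper(0,35); s=bot.sense(); print('grip',s['finger_gap'],s['tool_pos'].round(1),s['force'].round(1),s['clock'])
    bot.move_straight([x,y,215],q,speed=200)
    print('held',bot.sense()['finger_gap'],bot.sense()['force'].round(1))
def place(p):
    q=down(B)
    bot.move_to([p[0],p[1],215],q)
    bot.move_straight([p[0],p[1],70],q,speed=150)
    r=bot.move_straight([p[0],p[1],37],q,speed=40,contact_N=6); s=bot.sense(); print('placed',r,s['tool_pos'].round(1),s['finger_gap'])
    bot.command_gripper(.45)
    bot.move_straight([p[0],p[1],215],q,speed=180); print(bot.sense()['clock'])
E
python3 - <<'E'
from h import *
c=cam('top')
K=[(52,412),(35,187),(302,162),(322,392)]
P=np.array([onz(c,230+u/2.8,110+v/2.8,96) for u,v in K]);print(P.round(1));C=P.mean(0);print('centre',C, 'yaw',np.arctan2((P[1]-P[0])[1],(P[1]-P[0])[0]),np.arctan2(-(P[0]-P[3])[0],(P[0]-P[3])[1]))
print('from hinge', hg-102*ex, 'lat', (C-hg)@ex,(C-hg)@ey)
pick(438.5,-372.3)
E
```

```text
[[400.6 202.9  96. ]
 [599.1 223.8  96. ]
 [622.8 -14.6  96. ]
 [419.4 -32.3  96. ]]
centre [510.46421947  94.94302656  96.        ] yaw 0.10478567480957153 0.07982232353902176
from hinge [519.10267269  51.74754674  96.        ] lat -106.54591846227262 43.81560196861354
grip 0.26990263770726824 [ 438.9 -372.6   27.9] [0.1 0.6 6.2] 28.2167
held 0.2714934518043783 [ 0.  -0.3 -0.9]
```

```bash
cat >> h.py <<'E'
C=np.array([512,96.5,0])
E
python3 - <<'E'
from h import *
place(C+8*ex+60*ey)
bot.move_to([420,-270,270],down(np.pi/2+.09)); c=cam('wrist'); save('w5',c['image']); np.save('w5.npy',c,allow_pickle=True)
c=cam('top');crop('t3',c['image'],230,110,510,280,2.8)
E
```

```text
placed True [514.  156.9  40.5] 0.26571568282589714
34.475
```

View pics/w5.png

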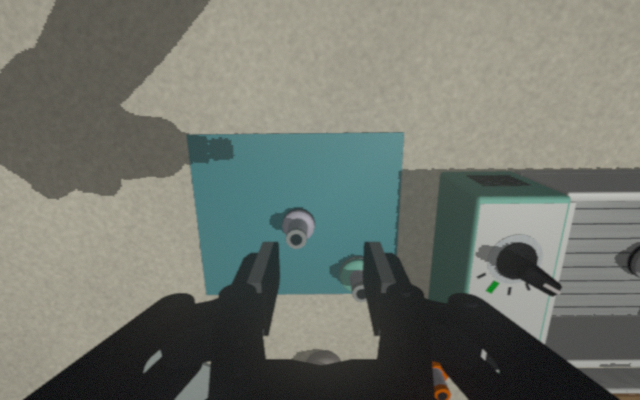

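View pics/t3.png

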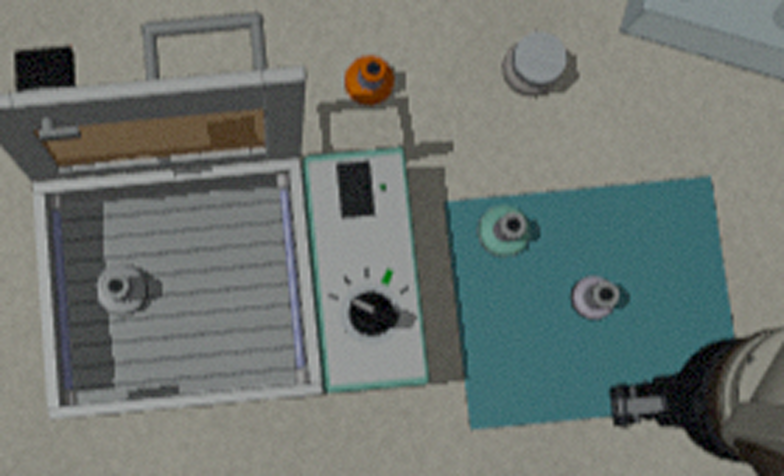

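The first head stands in the chamber at crop (120,288). The lilac head (296,239 in the wrist view) and the mint one haven't moved.

```bash
python3 - <<'E'
from h import *
pick(510.5,-289)
place(C+8*ex+0*ey)
bot.move_to([420,-160,270],down(np.pi/2+.09)); c=cam('wrist'); save('w6',c['image']); np.save('w6.npy',c,allow_pickle=True)
c=cam('top');crop('t4',c['image'],230,110,510,280,2.8)
E
```

```text
grip 0.27082122214085386 [ 510.9 -289.3   27.9] [-0.   0.9  5.2] 39.8583
held 0.267696678505916 [-0.3 -0.3 -0.2]
placed True [519.6  97.2  40.5] 0.26988193155714185
45.625
```

View pics/w6.png

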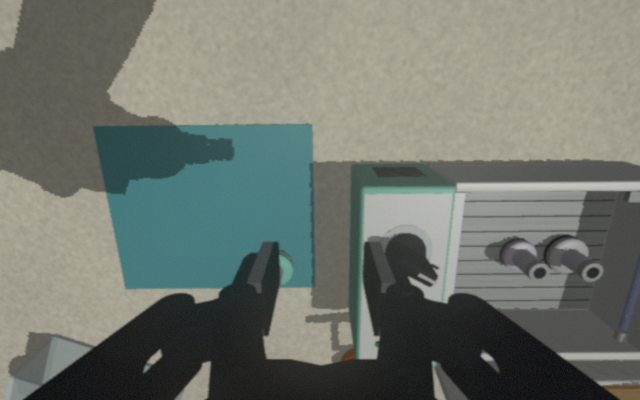

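View pics/t4.png

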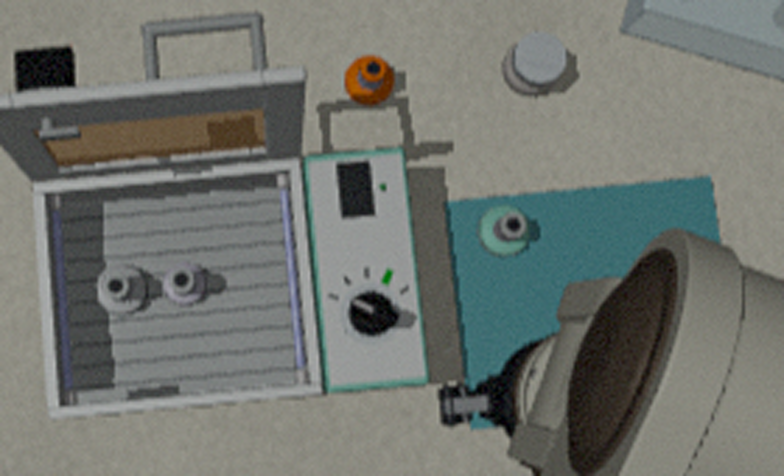

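```bash
python3 - <<'E'
from h import *
pick(573.5,-207)
place(C+8*ex-60*ey)
bot.move_to([400,-60,290],down(np.pi/2+.09)); c=cam('wrist'); save('w7',c['image']); np.save('w7.npy',c,allow_pickle=True)
c=cam('top');crop('t5',c['image'],230,110,510,280,2.8)
c=cam('scene');save('s3',c['image'])
E
```

```text
grip 0.27111907714341676 [ 574.  -207.2   27.9] [-1.8 -0.4  6. ] 50.725
held 0.2671274575162675 [-0.3 -0.6 -0.8]
placed True [525.2  37.5  40.5] 0.2675588278104015
56.0333
```

View pics/w7.png

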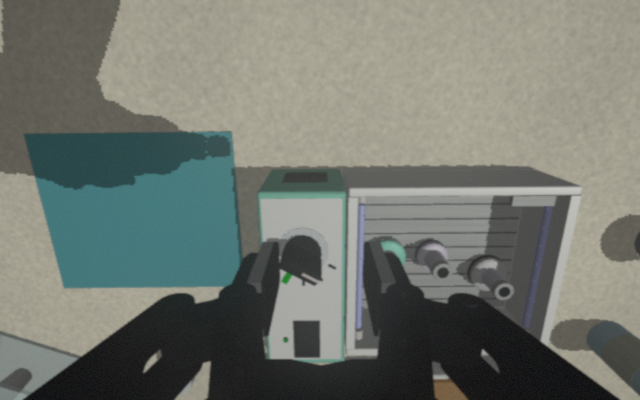

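View pics/t5.png

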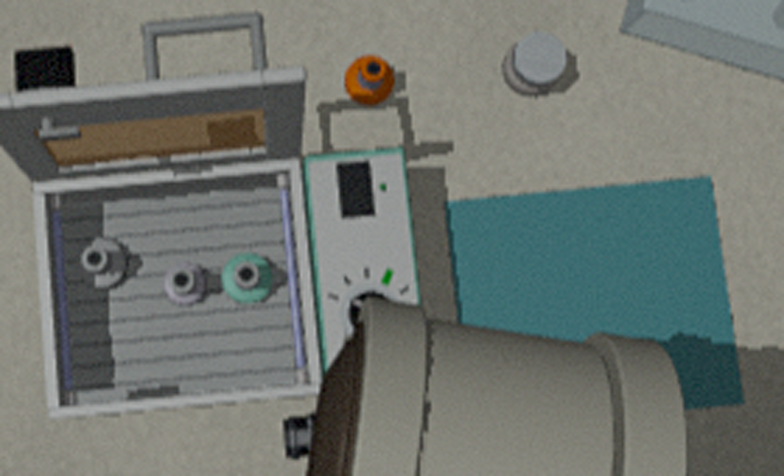

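View pics/s3.png

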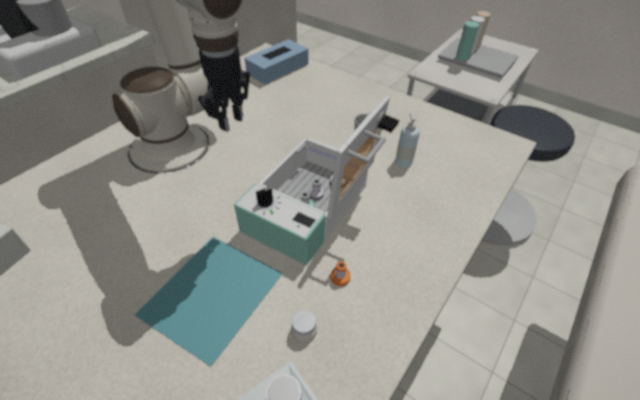

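```bash
python3 - <<'E'
from h import *
c=cam('top')
for n,u,v in[('w',95,258),('l',183,280),('m',247,275)]:
    p=onz(c,230+u/2.8,110+v/2.8,70)-C; print(n,p@ex,p@ey)
bot.move_to([390,150,270],down(np.pi/2+.09)); c=cam('wrist'); save('w8',c['image']);crop('w8c',c['image'],150,150,430,330,2.8)
np.save('w8.npy',c,allow_pickle=True)
E
```

```text
w 33.23496855579362 73.11461898505152
l 6.206085374675505 -4.946088722068418
m 5.6014193954635445 -63.04225206051198
```

View pics/w8c.png

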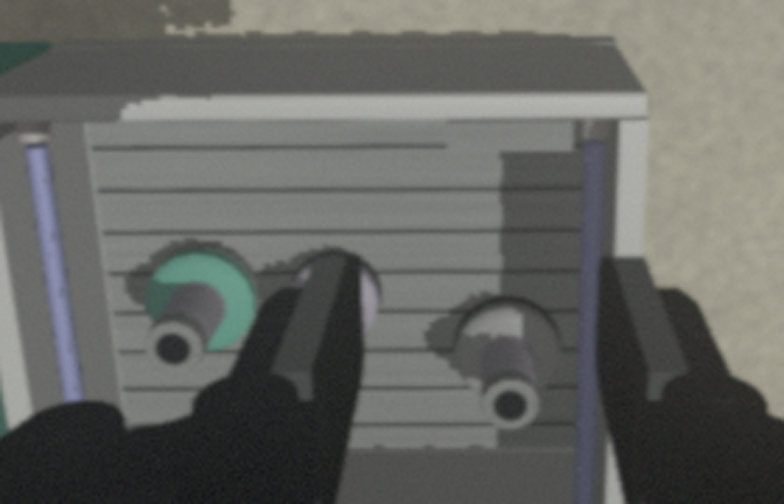

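```bash
python3 - <<'E'
from h import *
q=down(B); g=np.array([692.,68.5,264.])
bot.command_gripper(.4,30)
bot.move_to([480,50,380],q)
bot.move_straight([g[0],g[1],350],q,speed=200)
print(bot.move_straight(g,q,speed=80,contact_N=8))
bot.command_gripper(0,30); s=bot.sense(); print(s['tool_pos'],s['finger_gap'],s['force'])
for th in list(np.arange(1.58,.1,-.1))+[.08,.04,0,-.008]:
    bot.move_straight(hpt(th)+tcpo,q,speed=90)
    s=bot.sense(); print(round(th,2),(s['tool_pos']-hpt(th)-tcpo).round(1),s['force'].round(1),round(s['finger_gap'],3))
    if np.linalg.norm(s['force'])>38: print('STOP');break
print(bot.sense()['clock'])
E
```

```text
False
[692.04051869  68.5292587  264.40763888] 0.12904459793781242 [-0.66896032  0.10809409  3.54572818]
1.58 [-0.2  0.4  0.8] [-1.1  2.5  5.3] 0.128
1.48 [0.1 0.2 0.8] [-0.7  2.5  8.3] 0.128
1.38 [0.2 0.1 0.8] [-0.9  2.7  9.9] 0.128
1.28 [-0.  -0.1  0.5] [-2.3  1.1 10. ] 0.125
1.18 [-0.1 -0.1  0.2] [-3.5  0.4  9.4] 0.131
1.08 [-0.1 -0.2  0. ] [-4.2 -0.3  9.3] 0.13
0.98 [-0.1 -0.3 -0.5] [-4.5 -1.8  4.7] 0.127
0.88 [-0.1 -0.3 -0.8] [-2.5 -2.3 -1. ] 0.125
0.78 [-0.  -0.3 -0.5] [-1.  -3.8 -3.6] 0.127
0.68 [-0.  -0.2 -0.5] [ 0.2 -4.8 -7.3] 0.128
0.58 [-0.  -0.1 -0.2] [ 1.4 -5.6 -7.2] 0.129
0.48 [ 0. -0. -0.] [-0.2 -5.5 -4.7] 0.131
0.38 [-0.  0. -0.] [ 0.6 -5.5 -5. ] 0.123
0.28 [-0.1  0.1 -0. ] [ 0.8 -4.  -5.7] 0.128
0.18 [-0.   0.1 -0. ] [ 1.3 -2.6 -4.8] 0.127
0.08 [ 0.   0.1 -0.1] [ 1.2 -1.3 -5.8] 0.13
0.04 [-0.   0.1 -0.1] [ 1.4 -0.7 -4.4] 0.126
0 [-0.1  0.1 -0.2] [ 0.5 -0.1 -4.9] 0.125
-0.01 [0.3 0.1 0.8] [-2.6  0.2  5.3] 0.124
70.2167
```

```bash
python3 - <<'E'
from h import *
q=down(B)
bot.move_straight(hpt(-.014)+tcpo,q,speed=30); print(bot.sense()['tool_pos'],bot.sense()['force'].round(1))
bot.command_gripper(.45); bot.move_straight(H+tcpo+[0,0,90],q,speed=150)
bot.move_to([420,20,270],down(np.pi/2+.09)); c=cam('wrist'); save('w9',c['image']);np.save('w9.npy',c,allow_pickle=True)
c0=np.load('w3.npy',allow_pickle=True).item(); print(c0['t']-c['t'])
save('w9d',np.vstack([c0['image'][130:320,150:560],c['image'][130:320,150:560]]))
E
```

```text
[429.32800167  43.38601512 133.18011926] [-4.  -0.4 12.7]
[ 0.08020707 -0.04941541 -0.14504698]
```

View pics/w9d.png

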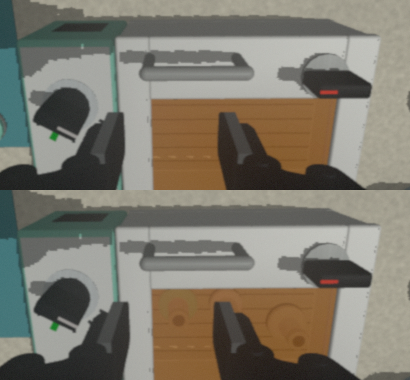

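```bash
python3 - <<'E'
from h import *
P=np.array([435,165.5])
bot.command_gripper(.5,50)
q=down(np.pi+B)
bot.move_to([*P,220],q)
print(bot.move_straight([*P,121],q,speed=80,contact_N=8))
bot.command_gripper(0,50); s=bot.sense(); print(s['tool_pos'],s['finger_gap'],s['force'])
for a in list(np.linspace(np.pi,np.pi/2,6)[1:])+[np.pi/2-.03,np.pi/2-.06]:
    bot.move_straight([*P,121],down(B+a),speed=60)
    s=bot.sense(); print(round(a,2),s['tool_pos'].round(1),s['force'].round(1),s['ft_torque'].round(2))
    if abs(s['ft_torque'][2])>.9: break
bot.command_gripper(.5); bot.move_straight([*P,220],speed=150)
bot.move_to([420,20,270],down(np.pi/2+.09)); c=cam('wrist'); save('w10',c['image'])
bot.move_to([400,-75,290],down(np.pi/2+.09)); bot.command_gripper(1); c=cam('wrist'); save('w11',c['image']);np.save('w11.npy',c,allow_pickle=True)
crop('w11c',c['image'],220,150,420,350,3.5)
print(bot.sense()['clock'])
E
```

```text
False
[434.56682226 165.51766397 121.48370109] 0.1592955341706193 [-4.71810882 -0.21827062  6.22316676]
2.83 [434.9 165.5 121.5] [-4.2 -1.4  6.2] [-0.23  0.72 -0.06]
2.51 [435.2 165.3 121.5] [-2.3 -1.4  5.6] [-0.5   0.39 -0.13]
2.2 [435.4 165.1 121.5] [-0.5 -3.3  4.7] [-0.81  0.09 -0.05]
1.88 [435.6 164.8 121.5] [ 1.3 -5.4  5. ] [-1.22 -0.12 -0.1 ]
1.57 [435.6 164.5 121.5] [ 0.5 -7.8  5.4] [-1.65 -0.23 -0.08]
1.54 [435.6 164.5 121.5] [ 0.7 -8.3  4.6] [-1.69 -0.1   0.72]
1.51 [435.6 164.5 121.5] [ 1.  -8.5  5.1] [-1.72 -0.1   1.29]
82.025
```

View pics/w10.png

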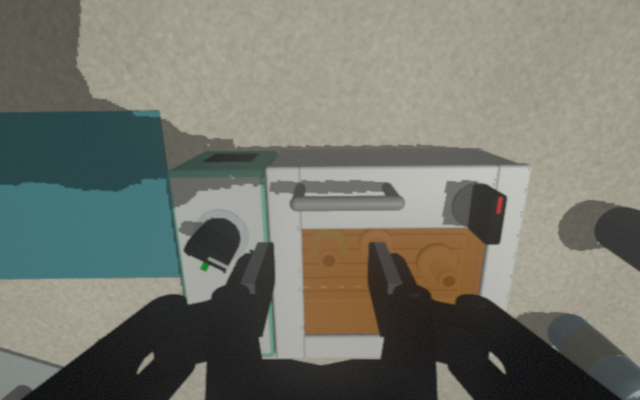

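View pics/w11c.png

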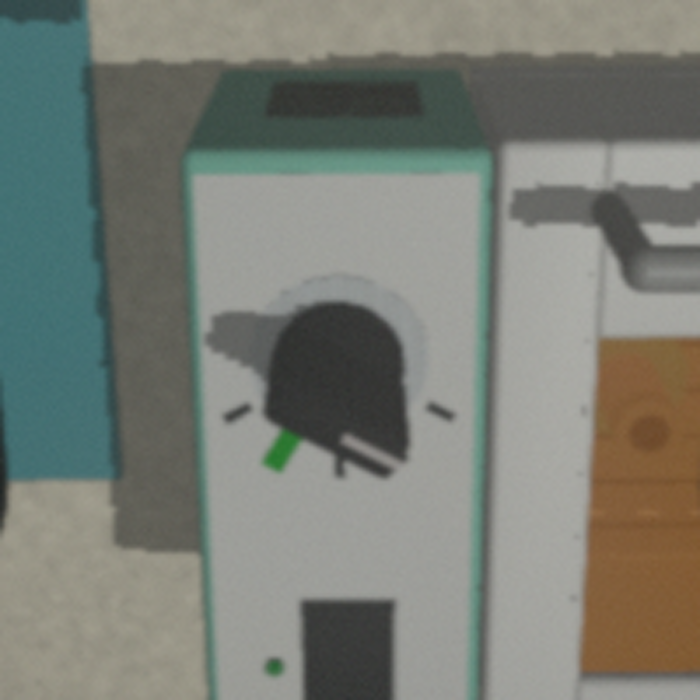

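```bash
python3 - <<'E'
from h import *
c=np.load('w11.npy',allow_pickle=True).item()
p=lambda x,y,z:onz(c,220+x/3.5,150+y/3.5,z)
d=p(341,361,109);print('disc ctr',d,p(253,360,109),p(430,360,109),p(340,275,109))
for n,x,y in[('m1',440,411),('green',282,450),('mid',340,463),('m5',237,413)]:
    v=p(x,y,108)-d;print(n,np.linalg.norm(v).round(1),np.arctan2(v[1],v[0]))
a,b=p(345,438,152),p(400,464,152);print('ptr',a,b,np.arctan2(*(b-a)[[1,0]]))
a,b=p(265,412,152),p(390,476,152);print('far edge',a,b,np.arctan2(*(b-a)[[1,0]]))
E
```

```text
disc ctr [488.43488034 -69.04825102 109.        ] [490.49259877 -95.21004451 109.        ] [485.69462681 -42.64671914 109.        ] [460.91041732 -71.77351738 109.        ]
m1 34.6 1.1399733881158007
green 35.6 -0.4451568004969961
mid 35.1 0.07911877627339474
m5 36.4 -0.9644157996815695
ptr [489.1029967  -67.51654702 152.        ] [495.53195981 -52.25620981 152.        ] 1.1720758564217844
far edge [483.36106198 -89.08751083 152.        ] [499.38863505 -54.54171707 152.        ] 1.136401087650841
```

```bash
python3 - <<'E'
from h import *
P=np.array([488,-70.2]); y0=B+np.pi/3+np.pi/2
bot.command_gripper(.5,50)
bot.move_to([*P,220],down(y0))
print(bot.move_straight([*P,121],down(y0),speed=80,contact_N=8))
bot.command_gripper(0,50); s=bot.sense(); print(s['tool_pos'],s['finger_gap'],s['force'])
for k in np.linspace(0,1,7)[1:]:
    bot.move_straight([*P,121],down(y0-k*(np.pi/2+.03)),speed=60)
    s=bot.sense(); print(s['tool_pos'].round(1),s['force'].round(1),s['ft_torque'].round(2))
bot.command_gripper(.5); bot.move_straight([*P,220],speed=150)
bot.move_to([400,-75,290],down(np.pi/2+.09)); bot.command_gripper(1); c=cam('wrist');np.save('w12.npy',c,allow_pickle=True)
crop('w12c',c['image'],220,150,420,350,3.5)
bot.move_to([300,-250,330],down(np.pi/2)); bot.hold(.3)
c=cam('top'); save('t6',c['image']);crop('t6c',c['image'],230,110,510,280,2.8)
print(bot.sense()['clock'],bot.sense()['force'])
E
```

```text
False
[488.26858064 -70.28454229 121.42665974] 0.1545121089763239 [ 0.52641963 -0.69508441  4.13035106]
[488.6 -70.4 121.4] [ 3.  -2.7  3.4] [-0.49 -0.6  -0.01]
[488.8 -70.7 121.5] [ 4.4 -3.8  3.2] [-0.8  -0.95  0.04]
[488.9 -71.  121.4] [ 5.6 -4.9  2.6] [-1.16 -1.14 -0.04]
[489.  -71.3 121.4] [ 5.6 -6.6  2.7] [-1.52 -1.3   0.03]
[489.  -71.7 121.5] [ 6.9 -9.3  1.4] [-1.99 -1.13 -0.01]
[488.9 -72.  121.4] [  5.7 -12.    2. ] [-2.34 -1.11  0.06]
91.2833 [-0.56184869  0.19850336  0.26531503]
```

View pics/w12c.png

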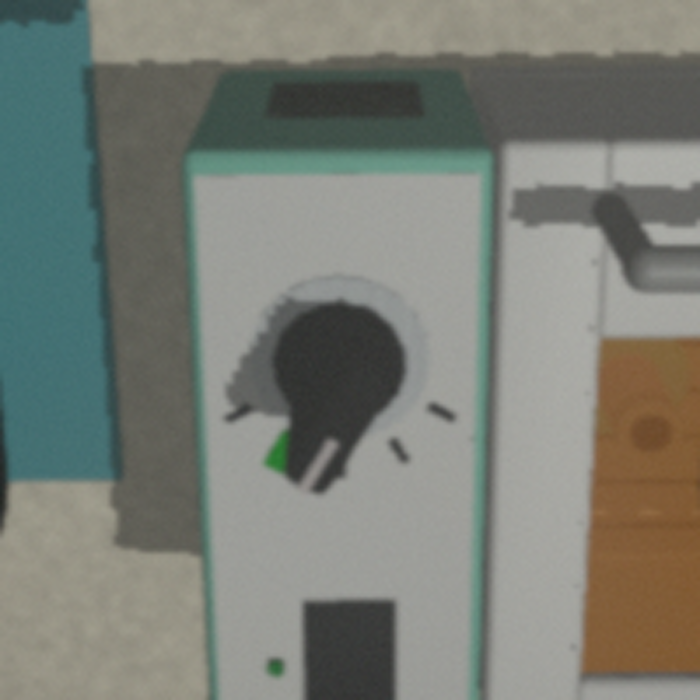

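View pics/t6c.png

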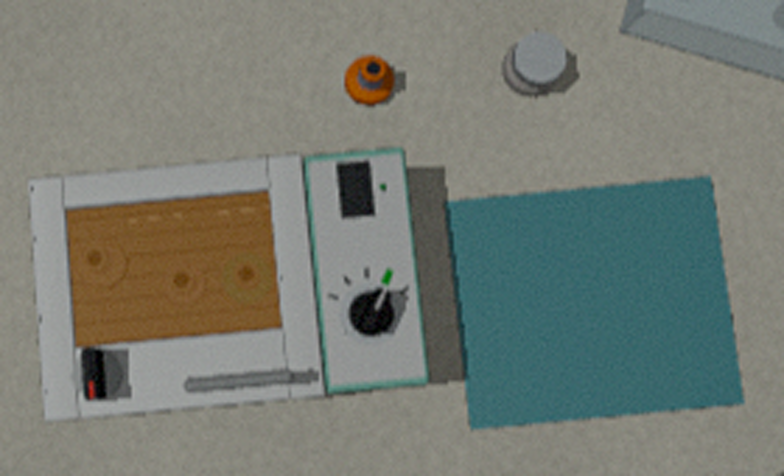

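View pics/t6.png

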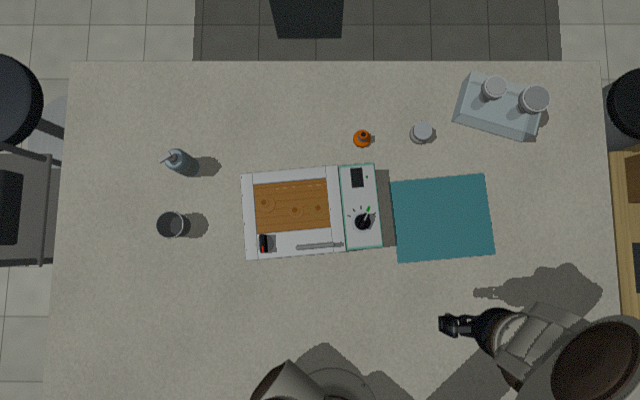

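```bash
python3 - <<'E'
from h import *
c=np.load('w12.npy',allow_pickle=True).item()
p=lambda x,y,z:onz(c,220+x/3.5,150+y/3.5,z)
a,b=p(333,441,152),p(306,486,152);print(np.arctan2(*(b-a)[[1,0]]),'green want ~',B-np.pi/6)
bot.hand_in(); print(bot.sense()['clock'])
E
```

```text
-0.40262763557885434 green want ~ -0.42959877559829884
the job is handed in; nothing more can be done
the job is handed in; nothing more can be done
```

The job is done and handed in, at about 91 s of the 210 s allowed.

**What I did:**
- I turned the latch to its stop and swung the lid to its stop.
- I stood all three heads from the mat neck up on the chamber floor: the white/grey one, the lilac one and the mint one. I left the orange look-alike alone.
- I shut the lid and turned the latch back to its closed stop.
- Last, I set the dial from its first click to the green mark.

**Last checks:**
- **Heads:** The mat is empty and all three heads show through the lid window. The white/grey head moved about 3 cm inside the chamber while the robot was away from it. A wrist picture taken before shutting the lid showed it still upright on the floor, so I left it there.
- **Lid and latch:** The lid looks the same as it did shut at the start. The latch met its closed stop with 1.3 N m, and its pointer line is back where it began.
- **Dial:** The pointer measured -0.40 rad. The green mark should be at -0.43 rad from the box's angle, and I measured it at -0.45 rad. The difference is small against the 0.52 rad between clicks.
- **Bottle, jar, cup and orange look-alike:** All are where they started in the top view.

No check failed. The highest wrist force I read was about 42 N, for a moment when the lid met its open stop.

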